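# Slide a test plaque under the thickness gauge's bridge and press the spindle down

### The job

With the fingertips only, push the orange plastic plaque flat along the bench, lengthwise into the flared mouth of the thickness gauge and under its low bridge, until it rests fully home against the stop bar on the far side; never lift it or tip it. Then press the gauge's black spindle cap straight down until the foot of the spindle rests on the plaque, and leave it there. Leave the other things on the bench where they stand.

Things in the scene. Friction and masses are not known exactly. Their poses are not given: they have to be found in the camera images.
- plaque: Loose flat orange plastic plaque lying on the bench, 130 (its x) x 70 (its y) x 14 mm thick, about 0.16 kg. Origin: centre of its underside; x along its length, z up. The two ends are alike; at the start its +x end is the one nearer the gauge, with its x within 0.55 rad of the gauge's x.
- gauge: Thickness gauge, fixed. Origin: on the bench straight below the spindle, mid-channel; x is the feed direction (parts enter at -x, move to +x), y across, z up. Two rails 12 mm high form a channel 75 mm wide from x = -40 to +50 mm. Overall y = -75 to +78 mm (grey read-out block 36 mm high at y = +51 to +78). Nothing but the spindle is over 42 mm high.
- mouth (a point): Middle of the flared mouth, on the bench, at x = -81 mm of the gauge. From x = -40 back to here the rails flare outward at 30 degrees to a mouth 123 mm wide. The plaque's rear end is about here (x = -80 mm) when it is home, 62 mm short of the bridge.
- bridge (a point): Centre of the bridge's underside, 18 mm above the bench (4 mm of headroom over the plaque). The bridge crosses the channel from x = -18 to +18 mm of the gauge; its top is 36 mm above the bench.
- stop (a point): Middle of the upper near edge of the stop bar, 12 mm high, which crosses the channel with its near face at x = +50 mm of the gauge. Fully home, the plaque's end touches that face: its centre is then at x = -15 mm, y = 0 of the gauge.
- spindle_cap (a point): Centre of the top of the round black spindle cap, 28 mm in diameter, on top of the bridge; 62 mm above the bench when up. The cap is pressed straight down.
- spindle (a joint): Spindle slide in m: 0 is up (its steel foot is then 22 mm above the bench, clear of the plaque), growing as it is pressed down. It moves against a steady friction of about 3 N and stays where it is left. With the plaque beneath, the foot meets the plaque at 0.008; with nothing beneath it would run to its limit at 0.011.
- tape: Bystander: roll of beige tape lying flat, 92 mm across, 25 mm high; origin at the centre of its underside.
- weight_case: Bystander: brown wooden case, 74 x 130 x 43 mm; origin at the centre of its underside.
- jar: Bystander: sample jar with blue cap, 44 mm across, 69 mm high; origin at the centre of its underside.
- caliper: Bystander: metal caliper lying flat, 70 x 248 x 16 mm; origin at the centre of its underside.

How it is judged:
On the way, in this order (a step that is already met when the one before it is completed fails the run):
1. the plaque lies flat under the bridge, fully home against the stop bar, with the spindle still up (x of plaque in the frame of gauge between -0.019 and -0.011 m and y of plaque in the frame of gauge between -0.004 and 0.004 m and angle between the x axis of plaque and the x axis of gauge, either way round below 0.06 rad and height (world z) of plaque below 0.003 m and angle between plaque's own z axis and vertical below 0.04 rad and value of joint spindle below 0.003 m), for 0.2 s.
2. the spindle is pressed down until its foot rests on the plaque (x of plaque in the frame of gauge between -0.019 and -0.011 m and y of plaque in the frame of gauge between -0.004 and 0.004 m and angle between the x axis of plaque and the x axis of gauge, either way round below 0.06 rad and height (world z) of plaque below 0.003 m and angle between plaque's own z axis and vertical below 0.04 rad and value of joint spindle between 0.0065 and 0.0095 m), for 0.2 s.
At the end, for the whole second after the job is handed in: The plaque lies at rest and flat on the bench, in the gauge's channel, its centre within 4 mm of the home place (against the stop bar, mid-channel) and its length within 0.06 rad of the channel's; the spindle is down on it (joint 0.0065 to 0.0095) (all of step 2 and linear speed of plaque below 0.01 m/s); the robot touches nothing.
It fails at once if the plaque is lifted off the bench or tipped (origin over 6 mm up, or more than 0.1 rad of tilt) (height (world z) of plaque above 0.006 m or angle between plaque's own z axis and vertical above 0.1 rad).
It fails at once if a bystander is moved by more than 20 mm (distance of any of tape, weight_case, jar, caliper from where it was at the start of the episode above 0.02 m).
It also fails if it takes over 64 s, if anything falls off the work surface, if the arm or the gripper's body presses on something with over 40 N, if the wrist force passes 120 N, or if a joint passes its speed limit or range.

### The arm

A 6-joint arm with a two-finger parallel gripper is mounted at the origin on a cart in front of the work surface, level with it; the furniture and walls round the work are solid. World frame = base frame: x ahead of the robot, y to its left, z up, the work surface at z = 0. Lengths are in m, angles in rad, forces in N, time in s.
With the tool pointing down it reaches from about 0.25 to 0.725 m from the base axis. Payload 4 kg.
Tool frame: the origin (TCP) lies on the centre line of the jaws, within the pads' length; the fingertips stand tip_reach ahead of it and the grasp point (between the pads) lies 5 mm behind it (tip_reach is the distance from the TCP to the fingertips, in m); z points along the fingers, y is the direction in which the jaws open and shut (so a half turn about z gives the same grasp; the last joint's range is limited). The gripper opens to 85 mm and grips with 20 to 120 N. Pads are 22 mm wide; open, the fingers measure 114 mm over their backs; the gripper's body (76 mm by 85 mm) begins 54 mm behind the grasp point. The pads swing forward as they close: fully open they stand 13 mm farther back than shut.
Start: joints at [-1.154, 0.241, 0.005, 1.335, 0, 1.571], TCP at [0.202, -0.457, 0.245] pointing down, gripper open.
Joint ranges: [-2.72, 2.72], [-1.05, 1.87], [-1.09, 1.28], [-1.99, 2.15], [-1.42, 1.44], [-3.14, 3.14]. Speed limits (rad/s): [2.79, 2.79, 3.14, 3.14, 3.14, 3.14].

### API

Orientations are given as a unit quaternion [x, y, z, w].
In Python, from workcell import * gives the robot as it stands.
- The arm moves only by the tool arm_command, never from a script. Its arguments are lists of equal length, an entry for each row: "translation": the shift along the tool's x, y, z in cm, a list of three; "turn": the turn about the tool's z in rad; "hand": the closure, from 0 (fully open) to 1 (shut). In form: {"translation": [[x, y, z], ...], "turn": [turn, ...], "hand": [hand, ...]}. A call has 1 to 5 rows; each row is the pose to reach, as a shift and turn from the pose commanded when the call began, along the tool's axes at that moment; what a row does not reach only later rows make up. A row lasts 1/12 s, in which the tool goes at most 41.7 mm and 7.16 degrees, less where a joint would pass 70% of its speed; a pose out of reach is approached as far as the arm can. A call with a gripper value outside its range is refused whole. The fingers move at their own pace and stop on an object; the grip force is fixed at half the most. Time passes only in rows, so rows that repeat a pose let the fingers close. It gives the time, the measured TCP pose, the force and the opening at its end, in the units of the state.
- get_obs(): the state, without advancing time (a new reading comes with each control period).
- camera(name): name is "scene" or "top" or "wrist"; returns (picture, depth): 420x560x3 uint8, red, green, blue; 420x560 float32, m along the optical axis (not along the pixel's ray), 0 where there is no reading.
- camera_info(name): a dict with "mtx" (3x3 intrinsics, pixels), "world_to_cam" (4x4, takes a point from world to camera coordinates). Camera axes: x right, y down, z forward; pixel columns grow to the right and rows downward; lengths in m; the calibration is good to about 2 mm. A picture is of the moment at which its call begins: read the wrist's pose just before it. camera_info takes no time and is no camera call; for the wrist camera it gives the pose at the moment of the call.
- job_done(): hands the job in, once; it reports no verdict.
Trained networks look in the newest picture that a camera, given by its name, has taken for a name from the list of things; names that differ only in an ending like _2 or _b are one class to them, and where a whole thing is asked for, a point or a joint stands for the part that bears it (a point fixed in the world has none). Each returns a list of dicts, best first, with "conf" (0 to 1); they miss things now and then, are a little off and sometimes report something else, mostly with a low value. They report only what shows in the picture. A call takes as long as a camera call.
- search_frame(camera, name): "location" ([row, column] in pixels, amid what is visible of it).
- spot_point(camera, name): "location" ([row, column] in pixels: a listed point, or the origin of a listed thing).
The state is a dict: "clock": time; "joint_pos": joint angles; "joint_vel": joint speeds; "tau": joint torques, N m; "eef_pos": TCP position; "tool_rot": TCP orientation; "ft_force": force on the tool from outside, world axes, zero at the start; "ft_torque": the same for the moment, N m; "grip_width": finger opening in m.
Only numpy, scipy, OpenCV 4.12 (cv2) and the standard library are available. Lean on these libraries where they do the work, as an engineer would, in place of code of your own. Each camera call takes 0.05 s, during which the arm holds its last target. There are 200 camera calls.

## Working session

There is one attempt and no reset: what is moved stays moved. The work goes in short steps, Python scripts to look and compute and a tool call to move; the robot and the scene stay as the last step left them, time stands still between calls to the robot, and variables do not carry over. Pictures are saved under pics/ and viewed, about 8 in all and at most 12, crops included, and the job is handed in when it is done.

Besides the shell and the picture viewer there is one more tool, called after "Call:" as name(argument=value, ...) on one line, values as JSON. arm_command: Moves the arm, as the interface text tells. Its arguments: {"type":"object","properties":{"translation":{"type":"array","items":{"type":"array","items":{"type":"number"}}},"turn":{"type":"array","items":{"type":"number"}},"hand":{"type":"array","items":{"type":"number"}}},"required":["translation","turn","hand"]}

```bash
ls; mkdir -p pics; cat > h.py <<'E'
from workcell import *
import numpy as np, cv2
def look(n, save=None):
    im,d=camera(n); ci=camera_info(n)
    if save: cv2.imwrite('pics/'+save+'.png',im[:,:,::-1])
    return im,d,ci
def ray(ci,rc):
    K=np.array(ci['mtx']);T=np.linalg.inv(np.array(ci['world_to_cam']))
    v=T[:3,:3]@np.linalg.solve(K,[rc[1],rc[0],1.0]);return T[:3,3],v
def onz(ci,rc,z):
    o,v=ray(ci,rc);return o+v*(z-o[2])/v[2]
def cloud(ci,d):
    K=np.array(ci['mtx']);T=np.linalg.inv(np.array(ci['world_to_cam']))
    r,c=np.mgrid[:d.shape[0],:d.shape[1]]
    p=np.stack([(c-K[0,2])/K[0,0]*d,(r-K[1,2])/K[1,1]*d,d],-1)
    return p@T[:3,:3].T+T[:3,3]
E
cat > m.py <<'E'
from h import *
np.set_printoptions(precision=4,suppress=True)
im,d,ci=look('top','top1')
print(get_obs())
for n,z in [('plaque',0),('gauge',0),('mouth',0),('bridge',.018),('stop',.012),('spindle_cap',.062),('tape',0),('weight_case',0),('jar',0),('caliper',0)]:
    for x in spot_point('top',n)[:2]: print(n,x['conf'],x['location'],onz(ci,x['location'],z))
hsv=cv2.cvtColor(im,cv2.COLOR_RGB2HSV)
m=((hsv[...,0]>4)&(hsv[...,0]<20)&(hsv[...,1]>170)&(hsv[...,2]>120)).astype(np.uint8)
n,l,s,c=cv2.connectedComponentsWithStats(m)
k=1+np.argmax(s[1:,4]);print(s[k],c[k])
P=np.array([onz(ci,(r,q),.014)[:2] for r,q in np.argwhere(l==k)])
print(cv2.minAreaRect((P*1000).astype(np.float32)))
look('scene','scene1')
E
python3 m.py
```

```text
pics
{'clock': 0.05, 'joint_pos': array([-1.154 ,  0.2414,  0.0037,  1.3352,  0.    ,  1.5708]), 'joint_vel': array([-0.0008,  0.0009,  0.0015,  0.0016,  0.0015, -0.0007]), 'tau': array([ -0.0007, -37.3492,  25.3292,   0.0109,   0.0001,   0.    ]), 'eef_pos': array([ 0.2022, -0.4566,  0.2444]), 'tool_rot': array([ 0.9784,  0.2069, -0.0002, -0.001 ]), 'ft_force': array([ 0.749 , -0.4521,  0.6571]), 'ft_torque': array([0.0411, 0.0339, 0.0062]), 'grip_width': 0.08524139272400627}
plaque 0.95 [241.1, 330.4] [ 0.4981 -0.0613  0.    ]
gauge 0.72 [220.3, 238.9] [0.571  0.2236 0.    ]
bridge 0.61 [223.6, 233.8] [0.561  0.2381 0.018 ]
stop 0.95 [225.2, 221.5] [0.5571 0.2768 0.012 ]
stop 0.37 [222.3, 233.6] [0.5651 0.2392 0.012 ]
spindle_cap 0.52 [220.9, 232.9] [0.5687 0.2366 0.062 ]
tape 0.88 [238.1, 410.9] [ 0.5005 -0.3158  0.    ]
weight_case 0.81 [164.1, 357.9] [ 0.7387 -0.1562  0.    ]
jar 0.59 [198.8, 159.8] [0.6448 0.4686 0.    ]
caliper 0.88 [254.2, 132.6] [0.4747 0.5552 0.    ]
[308 224  45  34 892] [329.87  240.333]
((500.7536926269531, -57.770286560058594), (69.10435485839844, 128.12249755859375), 16.227764129638672)
```

```bash
python3 - <<'E'
import cv2
a=cv2.imread('pics/top1.png')[130:310,100:440];a=cv2.resize(a,None,fx=2.3,fy=2.3,interpolation=cv2.INTER_CUBIC)
cv2.imwrite('pics/topc.png',a)
E
```

```text
(no output)
```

View pics/topc.png

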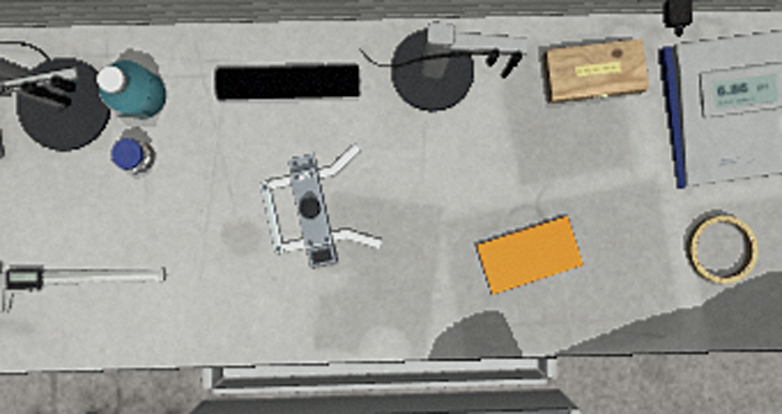

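View pics/scene1.png

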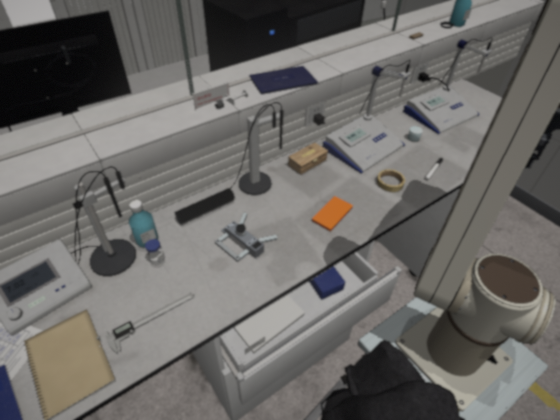

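The top view shows the orange plaque at crop (530,255). The gauge is at (310,207), with its mouth facing right, toward the plaque. The feed direction is roughly world +y, and the plaque sits about 0.12 m off the channel axis. The bystanders are all clear of the path. I'll move the wrist camera over the area for a close measurement.

Call:
arm_command(translation=[[3.1,-2.55,-0.5],[6.2,-5.1,-1],[9.3,-7.65,-1.5],[12.4,-10.2,-2],[15.5,-12.75,-2.5]], turn=[0,0,0,0,0], hand=[0,0,0,0,0])

```text
clock: 1.02
eef_pos: [0.2928, -0.2763, 0.2706]
tool_rot: [0.978, 0.206, 0.0, 0.0]
ft_force: [0.5, -0.7, -0.9]
grip_width: 0.0852
```

Call:
arm_command(translation=[[3.1,-2.55,-0.5],[6.2,-5.1,-1],[9.3,-7.65,-1.5],[12.4,-10.2,-2],[15.5,-12.75,-2.5]], turn=[0,0,0,0,0], hand=[0,0,0,0,0])

```text
clock: 1.43
eef_pos: [0.3831, -0.0967, 0.296]
tool_rot: [0.978, 0.207, 0.001, 0.0]
ft_force: [1.3, -0.9, -0.8]
grip_width: 0.0854
```

Call:
arm_command(translation=[[3.1,-2.55,-0.5],[6.2,-5.1,-1],[9.3,-7.65,-1.5],[11,-9,-1.5],[11,-9,-1.5]], turn=[0,0,0,0.1,0.2], hand=[0,0,0,0,0])

```text
clock: 1.85
eef_pos: [0.4487, 0.0321, 0.3103]
tool_rot: [0.994, 0.109, 0.001, -0.001]
ft_force: [0.4, 0.5, -1.1]
grip_width: 0.0851
```

```bash
cat > w.py <<'E'
from h import *
import sys
np.set_printoptions(precision=4,suppress=True)
o=get_obs();print(o['clock'],o['eef_pos'],o['tool_rot'],o['joint_pos'],o['ft_force'])
im,d,ci=look('wrist',sys.argv[1])
T=np.linalg.inv(ci['world_to_cam']);print('cam',T[:3,3],T[:3,2])
for n,z in [('plaque',0),('gauge',0),('mouth',0),('bridge',.018),('stop',.012),('spindle_cap',.062)]:
    for x in spot_point('wrist',n)[:1]: print(n,x['conf'],x['location'],onz(ci,x['location'],z))
np.savez('w.npz',im=im,d=d,K=ci['mtx'],W=ci['world_to_cam'])
hsv=cv2.cvtColor(im,cv2.COLOR_RGB2HSV)
m=((hsv[...,0]>4)&(hsv[...,0]<20)&(hsv[...,1]>150)&(hsv[...,2]>80)).astype(np.uint8)
n,l,s,c=cv2.connectedComponentsWithStats(m)
if n>1:
    k=1+np.argmax(s[1:,4]);print(s[k])
    P=np.array([onz(ci,(r,q),.014)[:2] for r,q in np.argwhere(l==k)])
    print(cv2.minAreaRect((P*1000).astype(np.float32)))
E
python3 w.py w1
```

```text
1.85 [0.4487 0.0321 0.3103] [ 0.9941  0.1088  0.0008 -0.0006] [0.0706 0.1196 0.0244 1.4739 0.0014 2.9943] [ 0.4463  0.4793 -1.1184]
cam [0.5131 0.0441 0.4382] [-0.2612 -0.0555 -0.9637]
plaque 0.59 [140.7, 371.0] [ 0.4991 -0.0612  0.    ]
gauge 0.65 [18.7, 122.7] [0.5661 0.2296 0.    ]
bridge 0.77 [14.1, 113.4] [0.5661 0.2315 0.018 ]
stop 0.78 [13.9, 67.4] [0.5571 0.2803 0.012 ]
[314 109 119  70 245]
((496.4398498535156, -60.615966796875), (68.89635467529297, 128.56698608398438), 16.01532745361328)
```

View pics/w1.png

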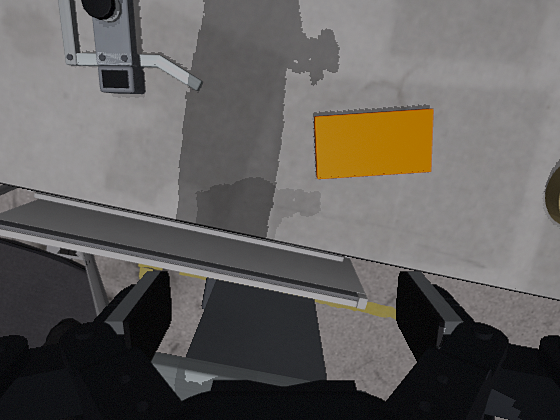

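The wrist view shows the plaque whole at columns 315–433, rows 105–178. The gauge is cut off at top left, around (50–200, 0–90), and the bench edge is well clear. I'll move so the gauge is in view.

Call:
arm_command(translation=[[3,-2.6,0],[6,-5.2,0],[9,-7.8,0],[12,-10.4,0],[12,-10.4,0]], turn=[0,0,0,0,0], hand=[0,0,0,0,0])

```text
clock: 2.62
eef_pos: [0.549, 0.1414, 0.308]
tool_rot: [0.992, 0.123, -0.001, -0.007]
ft_force: [-0.2, -0.9, -0.7]
grip_width: 0.0854
```

```bash
python3 w.py w2; python3 - <<'E'
from h import *
np.set_printoptions(precision=4,suppress=True)
z=np.load('w.npz');ci=dict(mtx=z['K'],world_to_cam=z['W']);P=cloud(ci,z['d'])
ok=z['d']>0
for lo,hi in [(.008,.015),(.026,.034),(.034,.040),(.055,.07)]:
    m=ok&(P[...,2]>lo)&(P[...,2]<hi)&(P[...,0]>.44)&(P[...,0]<.7)&(P[...,1]>.1)&(P[...,1]<.34)
    n,l,s,c=cv2.connectedComponentsWithStats(m.astype(np.uint8))
    for k in range(1,n):
        if s[k,4]>60:
            q=P[l==k]; print(lo,s[k],q.mean(0),cv2.minAreaRect((q[:,:2]*1000).astype(np.float32)))
E
```

```text
2.6167 [0.549  0.1414 0.308 ] [ 0.9924  0.123  -0.0011 -0.0073] [0.2446 0.364  0.3363 1.5435 0.0147 3.1396] [-0.2069 -0.9003 -0.6932]
cam [0.6129 0.1539 0.4363] [-0.2646 -0.0516 -0.963 ]
plaque 0.56 [247.2, 436.4] [ 0.4965 -0.0619  0.    ]
gauge 0.56 [129.2, 215.5] [0.5694 0.2289 0.    ]
bridge 0.9 [133.9, 212.5] [0.5655 0.228  0.018 ]
stop 0.9 [129.5, 167.5] [0.5573 0.2784 0.012 ]
spindle_cap 0.58 [133.4, 202.4] [0.5685 0.2299 0.062 ]
[ 385  223  114   57 3400]
((495.8976135253906, -61.095420837402344), (69.5677719116211, 130.263427734375), 16.09423828125)
0.008 [228  66  62  33 763] [0.6277 0.1913 0.0116] ((627.2152099609375, 192.14706420898438), (18.846500396728516, 69.59466552734375), 32.21486282348633)
0.008 [ 156   82   36   93 1540] [0.5594 0.2781 0.0117] ((558.521240234375, 271.8519287109375), (98.94315338134766, 37.997493743896484), 10.95418930053711)
0.008 [228 166  56  34 636] [0.5257 0.1715 0.0119] ((525.33203125, 171.4390411376953), (68.67119598388672, 17.90999984741211), 79.15577697753906)
0.026 [222  84   6 120 167] [0.558  0.2096 0.0304] ((557.4605712890625, 210.94305419921875), (125.6262435913086, 3.64253306388855), 11.182171821594238)
0.034 [ 191   81   36  124 3400] [0.5562 0.2263 0.0359] ((554.568603515625, 227.06890869140625), (128.17807006835938, 36.118186950683594), 11.153888702392578)
0.055 [189 121  29  28 649] [0.5676 0.229  0.0616] ((567.1963500976562, 229.56504821777344), (26.451108932495117, 27.098695755004883), 10.97895622253418)
```

View pics/w2.png

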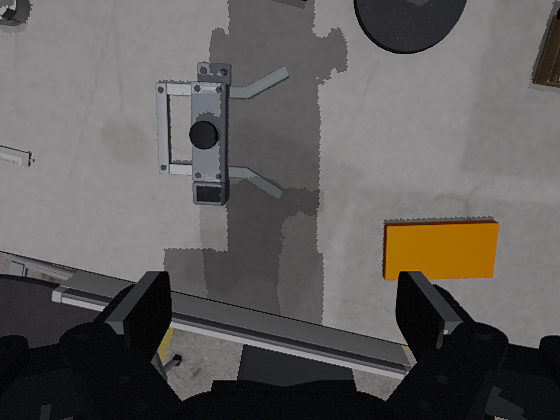

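The second wrist view shows the whole gauge, with the cap at (203,134), the wings at (258,82) and (255,181), and the stop at column 162. The fits from different features agree:

| Item | Position (m) | Yaw |
|---|---|---|
| Gauge | (0.568, 0.2295) | 101.1° |
| Plaque | (0.497, -0.061) | 106.1° |

The plan is to push the plaque sideways about 126 mm with the open fingers, then push it lengthwise.

Call:
arm_command(translation=[[-3,2.4,0.5],[-6,4.8,1.5],[-9,7.2,4],[-12,10,6],[-13,13,8]], turn=[0,0,0,0,0], hand=[0,0,0,0,0])

```text
clock: 3.38
eef_pos: [0.4478, -0.0156, 0.231]
tool_rot: [0.993, 0.122, -0.0, -0.007]
ft_force: [0.4, 0.3, 0.1]
grip_width: 0.0852
```

Call:
arm_command(translation=[[-2,2.5,2],[-3,4,4],[-3,5,6],[-3,5,6],[-3,5,6]], turn=[0,0,0,0,0], hand=[0,0,0,0,0])

```text
clock: 3.8
eef_pos: [0.4327, -0.0701, 0.1698]
tool_rot: [0.993, 0.12, -0.001, -0.007]
ft_force: [-0.3, 0.6, 1.1]
grip_width: 0.0853
```

```bash
cat > g.py <<'E'
from h import *
import sys
np.set_printoptions(precision=4,suppress=True)
G=np.array([.568,.2295]);A=np.radians(101.1);R=np.array([[np.cos(A),-np.sin(A)],[np.sin(A),np.cos(A)]])
def gf(p): return (np.asarray(p)[:2]-G)@R
o=get_obs();q=o['tool_rot'];psi=np.degrees(2*np.arctan2(q[1],q[0]))
print(o['clock'],'tcp',o['eef_pos'],'gauge',gf(o['eef_pos']),'psi',psi,'F',o['ft_force'],'w',o['grip_width'],'j6',o['joint_pos'][5])
im,d,ci=look('wrist',sys.argv[1]);P=cloud(ci,d);ok=d>0
m=ok&(P[...,2]<.6)
c,s=np.cos(np.radians(psi)),np.sin(np.radians(psi));L=P-o['eef_pos']
lx=L[...,0]*c+L[...,1]*s; ly=L[...,0]*s-L[...,1]*c
hsv=cv2.cvtColor(im,cv2.COLOR_RGB2HSV)
dark=hsv[...,2]<75
for sg in (-1,1):
    f=ok&dark&(sg*ly>0)&(abs(ly)<.065)&(abs(lx)<.02)&(L[...,2]>-.04)&(L[...,2]<.03)
    if f.sum(): print('finger',sg,f.sum(),'lowest',np.percentile(L[f][:,2],2),'x',lx[f].min(),lx[f].max(),'y',ly[f].min(),ly[f].max())
m=(hsv[...,0]>4)&(hsv[...,0]<20)&(hsv[...,1]>150)&(hsv[...,2]>80)&ok&(abs(P[...,2]-.014)<.004)
Q=P[m];
if len(Q):
    r=cv2.minAreaRect((Q[:,:2]*1000).astype(np.float32));print('plaque top',len(Q),r,'gauge',gf(np.array(r[0])/1000),'z',np.median(Q[:,2]))
    for x in spot_point('wrist','plaque')[:1]: print(x['conf'],'net gauge',gf(onz(ci,x['location'],0)))
E
python3 g.py w3; python3 -c "
import workcell;print([n for n in dir(workcell) if n[0]!='_'], getattr(workcell,'tip_reach',None))"
```

```text
3.8 tcp [ 0.4327 -0.0701  0.1698] gauge [-0.2679  0.1904] psi 13.835886872131395 F [-0.2608  0.6289  1.0541] w 0.08525914348510527 j6 2.7310681107634376
finger -1 2919 lowest 0.0019166196757350229 x -0.010895976278518458 0.012375725377283247 y -0.05601731014317881 -0.0413541608116403
finger 1 3044 lowest 0.0009750569028412143 x -0.01090239713652917 0.012749624493435143 y 0.04265452433168467 0.057273950704448476
plaque top 13118 ((499.87469482421875, -59.34877014160156), (69.8742904663086, 129.95455932617188), 16.41301918029785) gauge [-0.2703  0.1225] z 0.014513079317108796
0.72 net gauge [-0.2717  0.1221]
['Unreachable', 'camera', 'camera_info', 'get_obs', 'job_done', 'search_frame', 'spot_point', 'tip_reach'] 0.014
```

Call:
arm_command(translation=[[0,0,4],[0,0,8],[0,0,12],[0,0,15],[0,0,16]], turn=[0.02,0.047,0.047,0.047,0.047], hand=[0,0,0,0,0])

```text
clock: 4.32
eef_pos: [0.4316, -0.0662, 0.007]
tool_rot: [0.995, 0.099, -0.003, -0.007]
ft_force: [-1.0, 0.2, -0.2]
grip_width: 0.0852
```

```bash
python3 g.py w4
```

```text
4.3167 tcp [ 0.4316 -0.0662  0.007 ] gauge [-0.2639  0.1908] psi 11.376832851084156 F [-1.0066  0.2234 -0.1883] w 0.08516978369666892 j6 2.782459388390936
finger -1 3145 lowest -0.007305729101454549 x -0.01199356628666379 0.011389302981525013 y -0.06469556910259572 -0.00021670313960269968
finger 1 3291 lowest -0.007635036878008139 x -0.01782335447105762 0.011370188975728413 y 0.00019119838331239924 0.06477300109367448
plaque top 84354 ((498.0392150878906, -60.10985565185547), (70.04837799072266, 130.7021942138672), 15.840649604797363) gauge [-0.2707  0.1244] z 0.013258734047936135
0.73 net gauge [-0.2712  0.1239]
```

View pics/w4.png

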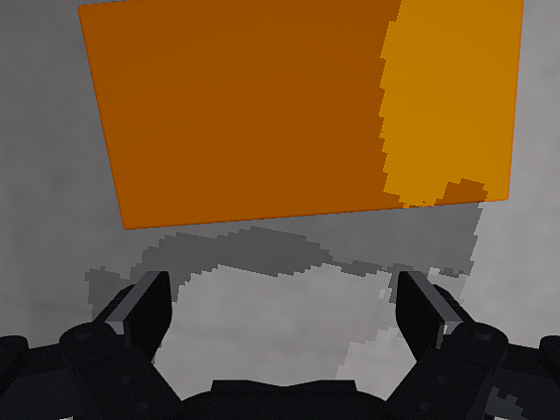

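The plaque lies squarely ahead of the two open fingertips, which are at (150,275) and (410,275). The gap is about 20 mm, and it's rotated about 5° to the fingers. Next is the slow sideways push.

Call:
arm_command(translation=[[1,0,0],[2.2,0,0],[3.4,0,0],[4.6,0,0],[5.8,0,0]], turn=[0,0,0,0,0], hand=[0,0,0,0,0])

```text
clock: 4.83
eef_pos: [0.4936, -0.0559, 0.0122]
tool_rot: [0.995, 0.099, 0.001, -0.006]
ft_force: [-0.8, 0.3, 0.3]
grip_width: 0.0855
```

Call:
arm_command(translation=[[1.2,0,0],[2.4,0,0],[3.6,0,0],[4.8,0,0],[6,0,0]], turn=[0,0,0,0,0], hand=[0,0,0,0,0])

```text
clock: 5.25
eef_pos: [0.5523, -0.044, 0.0124]
tool_rot: [0.995, 0.099, 0.001, -0.006]
ft_force: [-0.0, -0.4, -0.3]
grip_width: 0.0853
```

```bash
python3 g.py w5
```

```text
5.25 tcp [ 0.5523 -0.044   0.0124] gauge [-0.2653  0.068 ] psi 11.306371825058267 F [-0.0274 -0.4285 -0.3464] w 0.08532290587896894 j6 2.8581607778069635
finger -1 3039 lowest 0.00039268274375023874 x -0.019455699330834565 0.01412044669911052 y -0.06405482399801399 -0.01255060989999379
finger 1 3106 lowest -0.0009126430539228743 x -0.017162781734224402 0.014444119299464197 y 0.04116968284485646 0.05764533710793976
plaque top 65266 ((600.6570434570312, -41.56935119628906), (70.22804260253906, 130.34970092773438), 12.007364273071289) gauge [-0.2723  0.0201] z 0.014121046565275186
0.57 net gauge [-0.2729  0.0198]
```

Call:
arm_command(translation=[[-0.3,0,0.6],[0.3,0,0.6],[0.9,0,0.6],[1.5,0,0.6],[2.1,0,0.6]], turn=[0,0,0,0,0], hand=[0,0,0,0,0])

```text
clock: 5.77
eef_pos: [0.5698, -0.0403, 0.0036]
tool_rot: [0.995, 0.098, -0.001, -0.007]
ft_force: [-0.5, -0.7, 0.2]
grip_width: 0.0853
```

```bash
python3 g.py w6
```

```text
5.7667 tcp [ 0.5698 -0.0403  0.0036] gauge [-0.2651  0.0502] psi 11.249551587637656 F [-0.4763 -0.6726  0.2356] w 0.08534813889136511 j6 2.8681112860553943
finger -1 2877 lowest 0.0004460302614264104 x -0.018242439877921166 0.013222010324321354 y -0.06483394090113118 -0.012047940330116892
finger 1 2926 lowest -0.0005064544338142388 x -0.01927646849069342 0.013162034278630023 y 0.03972109312200226 0.057445075852872424
plaque top 81258 ((617.5900268554688, -38.811317443847656), (70.2098617553711, 130.90310668945312), 11.500330924987793) gauge [-0.2728  0.003 ] z 0.013833444964076597
0.67 net gauge [-0.2735  0.0032]
```

Call:
arm_command(translation=[[0.3,0,0],[0.3,0,0],[-2,0,0],[-3,0,-4],[-3,0,-8]], turn=[0,0,0,0,0], hand=[0,0,0,0,0])

```text
clock: 6.28
eef_pos: [0.5344, -0.0472, 0.0809]
tool_rot: [0.995, 0.098, -0.007, -0.008]
ft_force: [0.5, -0.7, 0.3]
grip_width: 0.0853
```

Call:
arm_command(translation=[[1.6,2,0],[3.2,4,0],[4.8,6,0],[6.4,8,0],[8,10,0]], turn=[-0.12,-0.24,-0.36,-0.48,-0.6], hand=[0.5,0.5,0.5,0.5,0.5])

```text
clock: 6.7
eef_pos: [0.6393, -0.1305, 0.0825]
tool_rot: [0.921, 0.391, 0.001, -0.007]
ft_force: [-0.1, 1.0, -0.0]
grip_width: 0.0424
```

Call:
arm_command(translation=[[0,0,0],[0,0,0],[0,0,0],[0,0,0],[0,0,0]], turn=[-0.12,-0.24,-0.36,-0.48,-0.6], hand=[0.5,0.5,0.5,0.5,0.5])

```text
clock: 7.12
eef_pos: [0.6383, -0.1298, 0.0819]
tool_rot: [0.764, 0.645, 0.003, -0.006]
ft_force: [0.4, -0.0, -1.1]
grip_width: 0.0428
```

Call:
arm_command(translation=[[0,0,0],[0,0,0],[0,0,0],[0,0,0],[0,0,0]], turn=[-0.12,-0.24,-0.368,-0.368,-0.368], hand=[0.5,0.5,0.5,0.5,0.5])

```text
clock: 7.53
eef_pos: [0.6384, -0.1297, 0.0821]
tool_rot: [0.637, 0.771, 0.004, -0.006]
ft_force: [1.5, 0.1, 0.6]
grip_width: 0.0428
```

```bash
python3 g.py w7
```

```text
7.5333 tcp [ 0.6384 -0.1297  0.0821] gauge [-0.366   0.0001] psi 100.93197484670223 F [1.5158 0.1353 0.6284] w 0.04280826425132385 j6 1.1741214812464476
finger -1 2712 lowest -0.008699237925109685 x -0.01207103527638093 0.012383432697239755 y -0.04088248784599863 -0.021507612733541494
finger 1 2727 lowest -0.00912304932574183 x -0.011835609981019037 0.012347493265500605 y 0.02052808558251027 0.043421412965239645
plaque top 25540 ((623.12548828125, -58.106441497802734), (69.95399475097656, 89.32263946533203), 11.426858901977539) gauge [-0.2928  0.0013] z 0.013490989975703888
0.94 net gauge [-0.2728  0.0021]
```

View pics/w7.png

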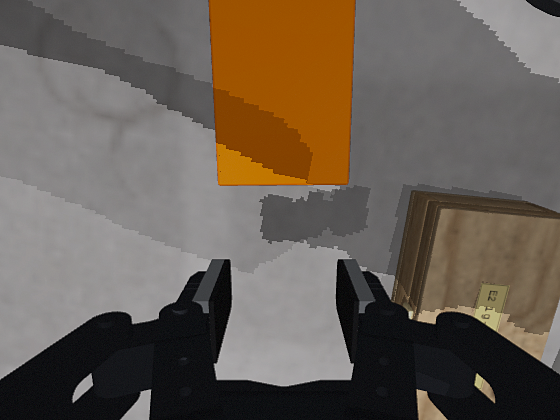

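The plaque is straight ahead, with its rear edge at row 184, columns 218–350, centred on the two half-closed fingers. The wooden case is to the right, with its near edge at about column 400. I'll check that clearance before going down.

```bash
cat >> g.py <<'E'
if len(sys.argv)>2:
    m=ok&(P[...,2]>.025)&(P[...,2]<.05)&(abs(lx)<.07)&(ly>.03)&(hsv[...,2]>60)
    print('case ly min',np.percentile(ly[m],1),m.sum())
    m=ok&dark&(L[...,2]>0)&(L[...,2]<.06)&(abs(ly)<.09)&(abs(lx)<.05)
    for a in np.arange(0,.06,.01):
        k=m&(L[...,2]>=a)&(L[...,2]<a+.01)
        if k.sum(): print('z',a,ly[k].min(),ly[k].max(),lx[k].min(),lx[k].max())
E
python3 g.py w7b 1 | tail -8
```

```text
0.87 net gauge [-0.2718  0.0008]
case ly min 0.06648189305957546 16716
z 0.0 -0.03547580913532023 0.034345277994128516 -0.011511174486923507 0.011254938920017579
z 0.01 -0.035631720253958325 0.034515231647187075 -0.011886829712111507 0.01111283895660778
z 0.02 -0.041241086530974094 0.0401506696802532 -0.01214018033302976 0.012343908355459343
z 0.03 -0.054555013567903786 0.053802476145129674 -0.013437382505071196 0.013601364101377375
z 0.04 -0.05728534078658492 0.05665512355526773 -0.01381106389670498 0.014756709079891323
z 0.05 -0.060825975790496846 0.05961062492141508 -0.00958090193030084 0.01694866834572463
```

Call:
arm_command(translation=[[0,0,3],[0,0,5],[0,0,6.6],[0,0,6.6],[0.8,0,6.6]], turn=[0,0,0,0,0], hand=[0.5,0.5,0.5,0.5,0.5])

```text
clock: 8.15
eef_pos: [0.6366, -0.122, 0.0158]
tool_rot: [0.636, 0.771, 0.004, -0.006]
ft_force: [-0.0, -0.4, 0.1]
grip_width: 0.0428
```

Call:
arm_command(translation=[[1,0,0],[2,0,0],[3.1,0,0],[4.2,0,0],[5.2,0,0]], turn=[0,0,0,0,0], hand=[0.5,0.5,0.5,0.5,0.5])

```text
clock: 8.57
eef_pos: [0.6265, -0.0683, 0.0174]
tool_rot: [0.635, 0.772, 0.004, -0.005]
ft_force: [0.3, 0.1, -0.2]
grip_width: 0.0428
```

```bash
python3 g.py w8
```

```text
8.5667 tcp [ 0.6265 -0.0683  0.0174] gauge [-0.3035 -0.    ] psi 101.15652313326002 F [ 0.2781  0.0942 -0.1526] w 0.04284186705647451 j6 1.2616515073007315
finger -1 2214 lowest -0.009935793469585013 x -0.009902764408590062 0.014394821507054519 y -0.04280031461645339 -0.0215955764624723
finger 1 2247 lowest -0.011196825170787687 x -0.019197238541738763 0.014573675597177278 y 0.0204063767133865 0.042500028539034784
plaque top 52264 ((614.1719360351562, -11.803237915039062), (69.92880249023438, 89.86833953857422), 11.288044929504395) gauge [-0.2457  0.0011] z 0.013468917237596106
0.85 net gauge [-0.2256  0.0007]
```

Call:
arm_command(translation=[[1,0,0.2],[2.2,0,0.3],[3.4,0,0.3],[4.6,0,0.3],[5.8,0,0.3]], turn=[0,0,0,0,0], hand=[0.5,0.5,0.5,0.5,0.5])

```text
clock: 9.08
eef_pos: [0.6148, -0.0116, 0.0144]
tool_rot: [0.635, 0.772, 0.004, -0.006]
ft_force: [-0.1, -1.1, 0.9]
grip_width: 0.043
```

Call:
arm_command(translation=[[1.2,0,0],[2.4,0,0],[3.5,0,0],[4.5,0,0],[5.5,0,0]], turn=[0,0,0,0,0], hand=[0.5,0.5,0.5,0.5,0.5])

```text
clock: 9.5
eef_pos: [0.6046, 0.0421, 0.0155]
tool_rot: [0.635, 0.772, 0.004, -0.006]
ft_force: [-0.1, -1.1, -0.2]
grip_width: 0.0428
```

```bash
python3 g.py w9
```

```text
9.5 tcp [0.6046 0.0421 0.0155] gauge [-0.1909  0.0001] psi 101.12063474978271 F [-0.1211 -1.0545 -0.154 ] w 0.04281240784313103 j6 1.439855538186717
finger -1 2119 lowest -0.009390782620511184 x -0.009897913340514458 0.014181929817716732 y -0.04354782768474311 -0.021550308095349784
finger 1 2145 lowest -0.010423182666195224 x -0.018557636129353957 0.0138542354135579 y 0.020433841449170088 0.0415757826015711
plaque top 53149 ((591.99609375, 97.93521881103516), (70.07269287109375, 89.47749328613281), 11.103177070617676) gauge [-0.1337  0.0018] z 0.013615071786668986
0.65 net gauge [-0.1131  0.0021]
```

View pics/w9.png

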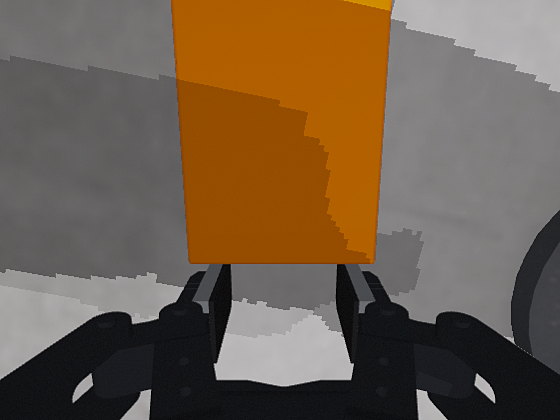

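The plaque is flush against both fingertips (rear edge at row 263) and aligned, with its front end already in the flare. I'll keep pushing.

Call:
arm_command(translation=[[0.8,0,0.1],[1.6,0,0.1],[2.4,0,0.1],[3.2,0,0.1],[4,0,0.1]], turn=[0,0,0,0,0], hand=[0.5,0.5,0.5,0.5,0.5])

```text
clock: 10.02
eef_pos: [0.5969, 0.0809, 0.0149]
tool_rot: [0.635, 0.772, 0.004, -0.006]
ft_force: [1.1, -0.4, -1.2]
grip_width: 0.0427
```

Call:
arm_command(translation=[[0.8,0,0],[1.6,0,0],[2.4,0,0],[3.2,0,0],[4,0,0]], turn=[0,0,0,0,0], hand=[0.5,0.5,0.5,0.5,0.5])

```text
clock: 10.43
eef_pos: [0.5894, 0.1203, 0.0156]
tool_rot: [0.635, 0.772, 0.004, -0.005]
ft_force: [0.1, -1.1, -1.2]
grip_width: 0.0422
```

```bash
python3 g.py w10
```

```text
10.4333 tcp [0.5894 0.1203 0.0156] gauge [-0.1112  0.0001] psi 101.10980452159066 F [ 0.0604 -1.1486 -1.1854] w 0.04221156733977195 j6 1.5717790153828521
finger -1 2166 lowest -0.010628049397613474 x -0.01939375532616428 0.01388312682510744 y -0.05781143370708292 -0.021574960733795417
finger 1 2142 lowest -0.01025578959789278 x -0.018928685143863387 0.014117877237703323 y 0.02048716484731823 0.04202348827982864
plaque top 38371 ((577.7785034179688, 174.71221923828125), (70.47521209716797, 86.11994934082031), 10.7681245803833) gauge [-0.0556  0.001 ] z 0.0135817937554078
```

Call:
arm_command(translation=[[0.5,0,0],[1,0,0],[1.4,0,0],[1.6,0,0],[1.7,0,0]], turn=[0,0,0,0,0], hand=[0.5,0.5,0.5,0.5,0.5])

```text
clock: 10.95
eef_pos: [0.5862, 0.1364, 0.0158]
tool_rot: [0.635, 0.772, 0.004, -0.005]
ft_force: [0.5, -1.2, -0.2]
grip_width: 0.0429
```

Call:
arm_command(translation=[[0.1,0,0],[0.2,0,0],[0.3,0,0],[0.3,0,0],[0.3,0,0]], turn=[0,0,0,0,0], hand=[0.5,0.5,0.5,0.5,0.5])

```text
clock: 11.37
eef_pos: [0.5855, 0.1392, 0.0158]
tool_rot: [0.635, 0.772, 0.004, -0.006]
ft_force: [0.6, 0.4, -0.8]
grip_width: 0.0427
```

```bash
python3 g.py w11
```

```text
11.3667 tcp [0.5855 0.1392 0.0158] gauge [-0.092   0.0002] psi 101.10262295737904 F [ 0.5676  0.3676 -0.7967] w 0.04270432143634358 j6 1.6036714913041072
finger -1 2226 lowest -0.011454902626075975 x -0.019948471135107754 0.019963498361187937 y -0.0601180871649062 -0.021513372659316566
finger 1 2213 lowest -0.0115571150875725 x -0.016640330693885833 0.019744650793473012 y 0.020496433320927553 0.06413435231324809
plaque top 34647 ((576.7664184570312, 181.76089477539062), (70.27828216552734, 65.82591247558594), 11.0877685546875) gauge [-0.0485  0.0006] z 0.013473424385109345
0.88 net gauge [-0.0169  0.0002]
```

View pics/w11.png

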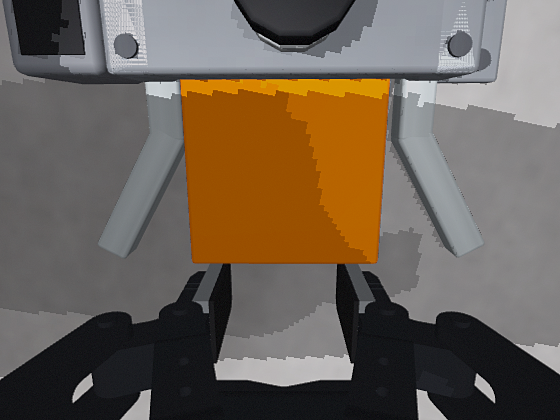

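The plaque is centred between the rails and under the bridge, with about 1–2 mm to go and no contact force yet. I'll creep forward until I feel the stop.

Call:
arm_command(translation=[[0.1,0,0],[0.2,0,0],[0.2,0,0],[0.2,0,0]], turn=[0,0,0,0], hand=[0.5,0.5,0.5,0.5])

```text
clock: 11.8
eef_pos: [0.5852, 0.1412, 0.0159]
tool_rot: [0.635, 0.772, 0.004, -0.006]
ft_force: [-0.2, -1.1, 0.4]
grip_width: 0.0427
```

Call:
arm_command(translation=[[0.1,0,0],[0.1,0,0],[0.1,0,0]], turn=[0,0,0], hand=[0.5,0.5,0.5])

```text
clock: 12.05
eef_pos: [0.585, 0.1421, 0.0159]
tool_rot: [0.635, 0.772, 0.004, -0.006]
ft_force: [0.5, -1.4, -0.7]
grip_width: 0.0425
```

Call:
arm_command(translation=[[0.1,0,0],[0.1,0,0],[0.1,0,0]], turn=[0,0,0], hand=[0.5,0.5,0.5])

```text
clock: 12.3
eef_pos: [0.5851, 0.1423, 0.0159]
tool_rot: [0.636, 0.772, 0.004, -0.005]
ft_force: [1.4, -3.5, -0.5]
grip_width: 0.0427
```

Call:
arm_command(translation=[[0.1,0,0],[0.1,0,0],[0.1,0,0]], turn=[0,0,0], hand=[0.5,0.5,0.5])

```text
clock: 12.55
eef_pos: [0.5851, 0.1424, 0.0159]
tool_rot: [0.636, 0.772, 0.003, -0.004]
ft_force: [2.3, -5.7, -0.5]
grip_width: 0.0429
```

```bash
python3 g.py w12
```

```text
12.55 tcp [0.5851 0.1424 0.0159] gauge [-0.0888 -0.    ] psi 101.04485584653956 F [ 2.3321 -5.7017 -0.4666] w 0.042885437571575126 j6 1.6117824863613588
finger -1 2264 lowest -0.011813201482287115 x -0.019795882032585643 0.01985086265229339 y -0.06065823036461079 -0.02148291540384697
finger 1 2247 lowest -0.012078757165725673 x -0.01894650000802719 0.019853196944820482 y 0.020524057412388504 0.06414695582245462
plaque top 33644 ((576.6133422851562, 183.29371643066406), (70.42156219482422, 62.24562072753906), 11.17147159576416) gauge [-0.047   0.0004] z 0.01346761041327807
0.95 net gauge [-0.0128  0.0003]
```

Solid contact: the force rose from 1 to 6 N while the TCP stood still, so the plaque is home against the stop. I'll back straight off, rise, shut the hand and locate the cap from close up.

Call:
arm_command(translation=[[-0.6,0,0],[-2,0,0],[-4,0,-1],[-4,0,-5],[-4,0,-9]], turn=[0,0,0,0,0], hand=[0.5,0.5,0.5,0.5,0.5])

```text
clock: 13.07
eef_pos: [0.5904, 0.1018, 0.1037]
tool_rot: [0.636, 0.772, 0.002, -0.008]
ft_force: [1.9, 0.2, 0.3]
grip_width: 0.0428
```

Call:
arm_command(translation=[[0,0,-2.5],[0,0,-2.5],[0,0,-2.5]], turn=[0,0,0], hand=[1,1,1])

```text
clock: 13.32
eef_pos: [0.5943, 0.1031, 0.1328]
tool_rot: [0.636, 0.772, 0.006, -0.004]
ft_force: [0.0, -0.2, -0.3]
grip_width: 0.0069
```

```bash
cat >> g.py <<'E'
R2=R
mk=ok&(P[...,2]>.045)&(P[...,2]<.068)&(np.hypot(P[...,0]-.568,P[...,1]-.23)<.03)&(abs(ly)<.04)
n,l,s,c=cv2.connectedComponentsWithStats((mk&(P[...,2]>.056)).astype(np.uint8))
if n>1:
    k=1+np.argmax(s[1:,4]);q=P[l==k];h=np.median(q[:,2]);(cc,rr)=cv2.minEnclosingCircle((q[:,:2]*1000).astype(np.float32))
    t=np.array(cc)/1000-o['eef_pos'][:2];print('cap',cc,rr,'z',h,'mean',q.mean(0),'tool dx,dy',t@[c_,s_] if 0 else (t[0]*np.cos(np.radians(psi))+t[1]*np.sin(np.radians(psi)),t[0]*np.sin(np.radians(psi))-t[1]*np.cos(np.radians(psi))))
for x in spot_point('wrist','spindle_cap')[:1]: print('netcap',x['conf'],onz(ci,x['location'],.062))
E
python3 g.py w13
```

```text
13.3167 tcp [0.5943 0.1031 0.1328] gauge [-0.1291 -0.0015] psi 101.08108359435475 F [ 0.0449 -0.2065 -0.2609] w 0.006906191278461748 j6 1.5422080960578388
finger -1 2382 lowest -0.0093446251849615 x -0.011948216004702519 0.013464245323355595 y -0.03618735030578394 -0.005379289444196388
finger 1 2406 lowest -0.010595531455186056 x -0.011886452804770563 0.013557377207289112 y 0.0014351129738286615 0.03126573268463926
plaque top 6460 ((574.5747680664062, 183.6781768798828), (69.5838623046875, 62.60456085205078), 11.076980590820312) gauge [-0.0462  0.0024] z 0.01143847762590193
0.97 net gauge [-0.0135  0.0012]
cap (570.1807861328125, 219.63925170898438) 6.328634738922119 z 0.05832638359230574 mean [0.5701 0.2185 0.0582] tool dx,dy (np.float64(0.11900924423071645), np.float64(-0.0012904088106483538))
```

View pics/w13.png

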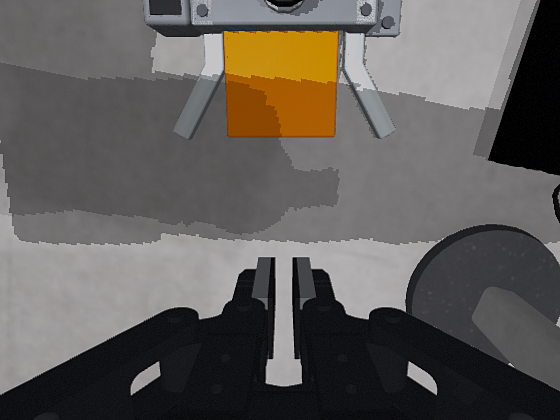

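The plaque stayed put: 62–63 mm of it shows behind the bridge, and home calls for 62. The cap is just off the top of the picture, at column 285, so I'll move forward to see it whole.

Call:
arm_command(translation=[[3,0,0],[6,0,0],[8,0,0],[8,0,0]], turn=[0,0,0,0], hand=[1,1,1,1])

```text
clock: 13.8
eef_pos: [0.5753, 0.1852, 0.1293]
tool_rot: [0.634, 0.774, 0.003, -0.007]
ft_force: [0.8, -0.3, -1.0]
grip_width: 0.0001
```

```bash
python3 g.py w14
```

```text
13.8 tcp [0.5753 0.1852 0.1293] gauge [-0.0449  0.0014] psi 101.37893454892188 F [ 0.8339 -0.2686 -1.0378] w 0.00010428904537053219 j6 1.6761454813311416
finger -1 1923 lowest -0.007293300143000645 x -0.014441251538274026 0.011279322995681714 y -0.021778201653328954 -0.00018139578331833662
finger 1 1696 lowest -0.007058878513620806 x -0.013396478074346248 0.011260232600047295 y 7.298715941467335e-05 0.021195104146682884
plaque top 10125 ((570.724365234375, 214.34475708007812), (69.98356628417969, 129.45376586914062), 11.288496017456055) gauge [-0.0154  0.0002] z 0.013454231639867753
0.61 net gauge [-0.0148 -0.0003]
cap (569.7388305664062, 229.68588256835938) 13.936640739440918 z 0.0613615653842564 mean [0.5696 0.2301 0.0614] tool dx,dy (np.float64(0.04471994684602938), np.float64(0.0033641018689562997))
netcap 0.75 [0.5705 0.2299 0.062 ]
```

View pics/w14.png

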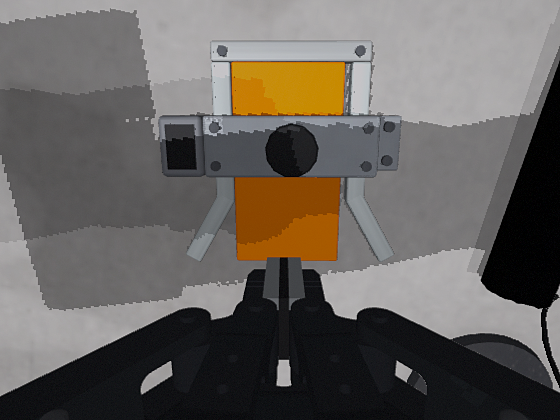

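The gauge, cap and plaque are all in view. The plaque's far end meets the stop bar at row 61, and its centre measures (-15.4, 0.2) mm in the gauge frame, so step 1 is met. The cap, at (292,150), is 4.5 cm ahead and 0.3 cm to tool +y.

Call:
arm_command(translation=[[2,0.15,0],[4.5,0.3,0],[4.5,0.3,1.5],[4.5,0.3,3],[4.5,0.3,4.3]], turn=[0,0,0,0,0], hand=[1,1,1,1,1])

```text
clock: 14.37
eef_pos: [0.5713, 0.2261, 0.0877]
tool_rot: [0.636, 0.772, 0.003, -0.006]
ft_force: [-0.6, -0.6, -0.2]
grip_width: -0.0005
```

```bash
python3 g.py w15|head -1
```

```text
14.3667 tcp [0.5713 0.2261 0.0877] gauge [-0.004  -0.0026] psi 101.05638312426913 F [-0.5927 -0.6018 -0.1996] w -0.00046097363990324643 j6 1.7483947302277734
```

View pics/w15.png

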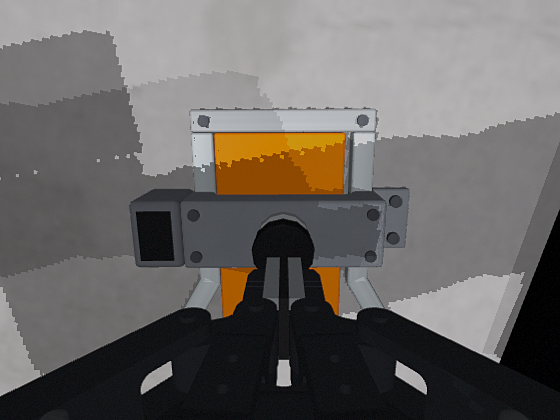

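The shut fingertips at (285,260) are over the cap (centre column 283), slightly behind its middle. I'll nudge forward 0.35 cm and come down gently.

Call:
arm_command(translation=[[0.35,-0.1,0.3],[0.35,-0.1,0.7],[0.35,-0.1,0.9],[0.35,-0.1,1.0],[0.35,-0.1,1.0]], turn=[0,0,0,0,0], hand=[1,1,1,1,1])

```text
clock: 14.93
eef_pos: [0.5698, 0.2304, 0.0791]
tool_rot: [0.635, 0.772, 0.004, -0.005]
ft_force: [-0.4, -0.1, 0.2]
grip_width: 0.0002
```

Call:
arm_command(translation=[[0,0,0.15],[0,0,0.3],[0,0,0.3],[0,0,0.3]], turn=[0,0,0,0], hand=[1,1,1,1])

```text
clock: 15.27
eef_pos: [0.5698, 0.2305, 0.0761]
tool_rot: [0.635, 0.772, 0.004, -0.005]
ft_force: [0.7, -0.1, 0.8]
grip_width: 0.0003
```

Call:
arm_command(translation=[[0,0,0.1],[0,0,0.2],[0,0,0.3],[0,0,0.3]], turn=[0,0,0,0], hand=[1,1,1,1])

```text
clock: 15.6
eef_pos: [0.5698, 0.2305, 0.0731]
tool_rot: [0.635, 0.772, 0.004, -0.005]
ft_force: [-0.1, 0.7, 2.6]
grip_width: -0.0001
```

Contact at z ≈ 0.076, and the force is about 3 N as expected. I need about 5 mm more, then a force rise.

Call:
arm_command(translation=[[0,0,0.1],[0,0,0.2],[0,0,0.3],[0,0,0.4],[0,0,0.4]], turn=[0,0,0,0,0], hand=[1,1,1,1,1])

```text
clock: 16.02
eef_pos: [0.5698, 0.2305, 0.0688]
tool_rot: [0.635, 0.772, 0.004, -0.005]
ft_force: [-0.1, 0.3, 2.0]
grip_width: -0.0004
```

Call:
arm_command(translation=[[0,0,0.1],[0,0,0.1],[0,0,0.1]], turn=[0,0,0], hand=[1,1,1])

```text
clock: 16.27
eef_pos: [0.5698, 0.2305, 0.0681]
tool_rot: [0.635, 0.772, 0.004, -0.005]
ft_force: [-0.3, -1.2, 2.5]
grip_width: -0.0003
```

Call:
arm_command(translation=[[0,0,0.1],[0,0,0.1],[0,0,0.1]], turn=[0,0,0], hand=[1,1,1])

```text
clock: 16.52
eef_pos: [0.5699, 0.2305, 0.0681]
tool_rot: [0.635, 0.772, 0.004, -0.005]
ft_force: [-1.4, -2.3, 7.9]
grip_width: 0.0001
```

Call:
arm_command(translation=[[0,0,0.1],[0,0,0.1],[0,0,0.1]], turn=[0,0,0], hand=[1,1,1])

```text
clock: 16.77
eef_pos: [0.5699, 0.2305, 0.068]
tool_rot: [0.635, 0.772, 0.004, -0.005]
ft_force: [-3.5, -2.7, 11.9]
grip_width: -0.0002
```

The foot is firmly on the plaque: the TCP stopped at z = 0.068, 8 mm below first contact, and the force climbed to 12 N. Next I lift straight up, back away and check.

Call:
arm_command(translation=[[0,0,-0.5],[0,0,-2],[0,0,-4],[-3,0,-6],[-5,0,-6]], turn=[0,0,0,0,0], hand=[1,1,1,1,1])

```text
clock: 17.18
eef_pos: [0.5821, 0.1812, 0.1294]
tool_rot: [0.635, 0.773, 0.007, -0.003]
ft_force: [1.1, 0.1, 1.1]
grip_width: -0.0003
```

Call:
arm_command(translation=[[0,0,0],[0,0,0],[0,0,0]], turn=[0,0,0], hand=[1,1,1])

```text
clock: 17.43
eef_pos: [0.5791, 0.1809, 0.1246]
tool_rot: [0.635, 0.772, 0.004, -0.006]
ft_force: [0.4, -0.2, -0.2]
grip_width: -0.0004
```

```bash
sed -i 's/>.056)/>.048)/' g.py; python3 g.py w16
```

```text
17.4333 tcp [0.5791 0.1809 0.1246] gauge [-0.0498 -0.0015] psi 101.0976953769643 F [ 0.4238 -0.2254 -0.2018] w -0.00040651952817340734 j6 1.6731565789166947
finger -1 2046 lowest -0.007891446981152964 x -0.011810524676401176 0.013414614253415565 y -0.02827944450820876 -5.089871350413963e-05
finger 1 1636 lowest -0.0075665965585228 x -0.011672644403049572 0.013288726660322152 y 0.00022088144288048644 0.02691778151757617
plaque top 10525 ((569.6685791015625, 216.94808959960938), (70.2772445678711, 129.7508087158203), 11.169037818908691) gauge [-0.0126  0.0008] z 0.013316240825134301
0.78 net gauge [-0.0134 -0.0013]
cap (568.9683227539062, 232.0272216796875) 13.908509254455566 z 0.05328745240803351 mean [0.569  0.2322 0.0533] tool dx,dy (np.float64(0.052093387644906945), np.float64(-0.00010288857569011427))
netcap 0.91 [0.5694 0.234  0.062 ]
```

View pics/w16.png

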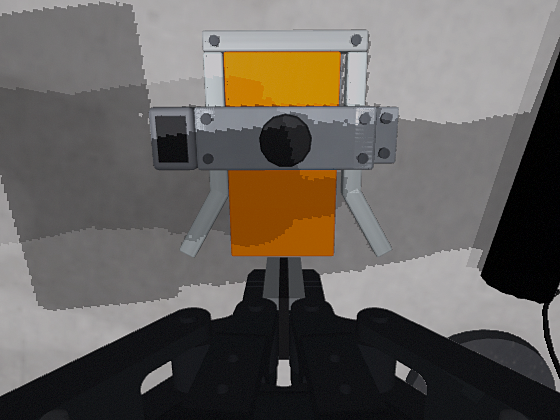

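Measured from the cap, the plaque's centre is 14.9 mm back, and home calls for 15. The cap top has gone from 61.4 to 53.3 mm, which is 8.1 mm down. The arm touches nothing, so I'm handing in.

```bash
python3 -c "
from workcell import *
print(job_done(), get_obs()['clock'])"
```

```text
the job is handed in; nothing more can be done
the job is handed in; nothing more can be done
```

The plaque is fully home against the stop bar, the spindle foot is down on it, and the job is handed in (about 17 s on the clock). I pushed the plaque about 120 mm sideways with the open fingertips, then lengthwise with half-closed fingers, under the bridge. I pressed the cap with shut fingers until the force rose to about 12 N, then backed the arm off.

**Last checks that passed:**
- **Plaque position:** its centre is 14.9 mm behind the cap axis (home is 15 mm), within about 1 mm of mid-channel and about 0.1° from the channel direction. It was still against the stop bar in the last picture.
- **Spindle:** the cap top dropped from 61.4 to 53.3 mm, so it is about 8.1 mm down (allowed 6.5 to 9.5 mm).
- **Arm:** clear of everything, with no contact force beyond sensor noise.

**Disagreements and gaps:**
- **Gauge position:** measured against my first estimate of the gauge position, the plaque reads -12.6 to -13.4 mm. That estimate was about 2 mm off along the feed, within the camera calibration error, so I went by the cap-relative reading.
- **Bystanders:** I did not re-measure them afterwards, but no contact force suggested any was touched.
- **Fingertip height:** early in the sideways push the hand rose about 5 mm above plan. I lowered it again, and the plaque stayed flat.

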